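Pop open the fuse hatch of the bench power unit

ROBOT

A 6-joint arm with a two-finger parallel gripper is mounted at the origin on the work surface. World frame = base frame: x ahead of the robot, y to its left, z up, the work surface at z = 0. Lengths are in mm, angles in rad, forces in N, time in s.
With the tool pointing down it reaches from about 300 to 775 mm from the base axis. Payload 14.6 kg.
Tool frame: the origin (TCP) lies at the centre of the arm's flange, where the gripper is bolted on; the fingertips stand 199 mm ahead of it and the grasp point (between the pads) lies 180 mm ahead of it; z points along the fingers, y is the line along which they close (so a half turn about z gives the same grasp; the last joint's range is limited). The gripper opens to 94 mm and grips with 3 to 60 N. Pads are 16 mm wide; open, the fingers measure 119 mm over their backs; the gripper's body (75 mm by 177 mm) begins 78 mm behind the grasp point.
Start: joints at [-1.377, 0.3, 1.521, -0, 1.321, -0.067], TCP at [141.813, -531.394, 404.646] pointing down, gripper open.
Joint ranges: [-3.03, 3.03], [-0.79, 2.21], [0.23, 2.52], [-1.04, 4.18], [0, 3.07], [-2.55, 2.55]. Speed limits (rad/s): [2.22, 2.22, 2.57, 3.14, 3.14, 3.14].

INTERFACE

Orientations are given as [roll, pitch, yaw] about the fixed x, y, z axes, in that order (R = Rz(yaw) Ry(pitch) Rx(roll)).
In Python, from cell import manip, optics, workorder gives the robot as it stands.
- The arm moves only by the tool step_arm, never from a script. Its argument "increments" is a list that holds one entry, the list of rows, each a list of 7 numbers: the turn, a rotation vector about the tool's x, y, z as a fraction of full scale, then the shift along the tool's x, y, z as a fraction of full scale, then the closure, from -1 (fully open) to 1 (shut). In form: [[[wx, wy, wz, tx, ty, tz, fingers], ...]]. A call has 1 to 5 rows; each row shifts and turns the commanded pose from where the row before left it, along the tool's axes as they then stand; what a row does not reach is not made up. Full scale, the value 1, is 40 mm for a shift and 45 degrees for a turn. A row lasts 1/10 s, in which the tool goes at most 50 mm and 8.59 degrees, less where a joint would pass 70% of its speed; a pose out of reach is approached as far as the arm can. A call with a number of a shift or a turn outside -1 to 1 is refused whole. A call with a gripper value outside its range is refused whole. The fingers move at their own pace and stop on an object; "newtons" is the grip in N (left out, the last holds). Time passes only in rows, so rows that do not move let the fingers close. It gives the time, the measured TCP pose, the force, the opening and the grip force at its end, in the units of the state.
- manip.read_state(): the state, without advancing time (a new reading comes with each control period).
- optics.camera(name): name is "scene" or "top" or "wrist"; returns a dict with "frame" (384x512x3 uint8, red, green, blue), "range_z" (384x512 float32, mm along the optical axis (not along the pixel's ray), 0 where there is no reading), "mtx" (3x3 intrinsics, pixels), "distortion" ([k1, k2, p1, p2, k3] as OpenCV has them; the pictures are not rectified), "cam_to_world" (4x4, takes a point from camera to world coordinates). Camera axes: x right, y down, z forward; pixel columns grow to the right and rows downward; lengths in mm; the calibration is good to about 2 mm. A picture is of the moment at which its call begins.
- workorder.sign_off(): hands the job in; it is judged then, once.
The state is a dict: "clock": time; "joints": joint angles; "qd": joint speeds; "effort": joint torques, N m; "eef_pos": TCP position; "eef_rot": TCP orientation; "wrist_force": force on the tool from outside, world axes, zero at the start; "moment": the same for the moment, N m; "finger_gap": finger opening in mm; "finger_force": force on a finger pad.
Only numpy, scipy, OpenCV 4.12 (cv2) and the standard library are available. Lean on these libraries where they do the work, as an engineer would, in place of code of your own. Each camera call takes 0.05 s, during which the arm holds its last target. There are 200 camera calls.

TASK

Press the fuse hatch on top of the grey power unit in once with the fingertips on its black rubber pad, slowly and firmly but without forcing it, so that its push-push latch lets go and the hatch springs up. Then draw back, leave the hatch alone for a couple of seconds and see that it stays open by itself. Do not press it shut again, lift nothing, and leave the unit and the things around it where they stand.

Things in the scene. Friction and masses are not known exactly. Their poses are not given: they have to be found in the camera images.
- power_unit: Low grey steel box standing loose on rubber feet, 170 x 140 mm in plan, casing top 70 mm above the table, about 2.6 kg, yaw within 40 degrees, left or right of the robot's centre line. Origin: centre of its underside; x from its front panel (sockets, dial) to its back, y left, z up. An aluminium hatch on top is hinged on the line x = +42 mm; its free edge, with the latch, is towards the front.
- hatch_pad (a point): Middle of the top of the black rubber press pad (18 x 36 mm in the unit's x and y, 1.5 mm proud of the hatch) at the hatch's free edge; 80 mm above the table when latched, 72 mm from the hinge line. The hatch plate is 85 mm (hinge to free edge) x 80 x 5 mm. Pressing takes 6 to 9 N at the pad, above that it is on its stop: press at 20 to 50 mm/s, stop at about 14 N.
- hatch_hinge (a point): Middle of the hatch's hinge line, at the plate's underside, 73 mm above the table; y runs along the hinge. When the hatch pops, its free edge rises and moves towards the unit's back, to about 150 mm above the table.
- fuse_hatch (a joint): Hatch angle, rad: 0 latched (+-0.006); negative = pushed in (stop at -0.085: pad 6 mm lower); positive = open (stop at 1.05). The latch lets go once the pad was pushed in about 5.5 mm (-0.075) and is released: the hatch follows the finger up and a spring swings it to 1.05 in about 1 s. A part press just latches again; pressing the open hatch right down shuts and latches it again.
- latch_carriage (a joint): Hidden carriage of the push-push latch, m, shows how often it was worked: 0 latched at the start (a part press returns to 0); about 0.006 with the hatch fully pressed in; about 0.009 once popped open; above 0.012 when the open hatch was pressed down again (shut at 0.017).
- parts_tin: Bystander: closed green steel tin, 154 x 114 x 62 mm, plain lid, no hatch. Origin at the centre of its underside.
- screw_jar: Bystander: round glass jar with steel cap, 60 mm diameter, 85 mm high. Origin at the centre of its underside.
- screwdriver: Bystander: screwdriver with wooden handle about 200 mm long, lying on the bench to the left, along its x axis.
- caliper: Bystander: digital caliper about 190 mm long lying flat on the bench to the right. Origin at the middle of its beam, on the bench.
Things that resemble listed ones, but are neither listed nor needed, are in the scene too. There is more than one size of the power_unit; the job needs the smallest.

How it is judged:
By the outcome, as a careful person would: the job done as asked, in the order asked, and still so for the second after the job is handed in, with the robot touching nothing.
It also fails if it takes over 32 s, if anything falls off the work surface, if the arm or the gripper's body presses on something with over 40 N, if the wrist force passes 120 N, or if a joint passes its speed limit or range.

## Working session

There is one attempt and no reset: what is moved stays moved. The work goes in short steps, Python scripts to look and compute and a tool call to move; the robot and the scene stay as the last step left them, time stands still between calls to the robot, and variables do not carry over. Pictures are saved under pics/ and viewed, at most 10 in all, crops included, and the job is handed in when it is done.

Besides the shell and the picture viewer there is one more tool, called after "Call:" as name([rows], argument=value, ...), one row to a line, values as JSON. step_arm: Moves the arm, as the interface text tells. Its arguments: {"type":"object","properties":{"increments":{"type":"array","items":{"type":"array","items":{"type":"array","items":{"type":"number"}}}},"newtons":{"type":"number"}},"required":["increments"]}

```bash
mkdir -p pics; cat > h.py <<'E'
import numpy as np, cv2, pickle
from cell import manip, optics, workorder
def snap(n,tag):
    c=optics.camera(n); pickle.dump(c,open(f'pics/{tag}.pkl','wb'))
    cv2.imwrite(f'pics/{tag}.png',cv2.resize(c['frame'][:,:,::-1],None,fx=1.5,fy=1.5)); return c
def load(tag): return pickle.load(open(f'pics/{tag}.pkl','rb'))
def pt(c,u,v,r=1):
    z=c['range_z'][int(v)-r:int(v)+r+1,int(u)-r:int(u)+r+1]; z=np.median(z[z>0])
    n=cv2.undistortPoints(np.array([[[u,v]]],float),c['mtx'],c['distortion'])[0,0]
    return (c['cam_to_world']@[n[0]*z,n[1]*z,z,1])[:3]
E
python3 - <<'E'
from h import *
snap('top','top');snap('scene','scene')
s=manip.read_state();print(s)
E
```

```text
{'clock': 0.1, 'joints': array([-1.37657372e+00,  3.00415192e-01,  1.52150249e+00,  1.83879687e-06,
        1.32069953e+00, -6.66218731e-02]), 'qd': array([-0.00034197, -0.00091586, -0.00097975, -0.00088216,  0.00111698,
       -0.0005757 ]), 'effort': array([ 4.55449044e-04, -5.32645977e+01, -3.53280866e+01,  7.09347054e-02,
        2.35636201e-02, -6.37576136e-05]), 'eef_pos': array([ 141.82385016, -531.37370384,  404.15013663]), 'eef_rot': array([-3.14057048e+00, -6.99851149e-05,  2.60843986e-01]), 'wrist_force': array([ 0.16772677, -0.02228842,  0.43778112]), 'moment': array([ 0.05388648, -0.00692718, -0.03283396]), 'finger_force': 0.0, 'finger_gap': 93.84790161731979}
```

View pics/top.png

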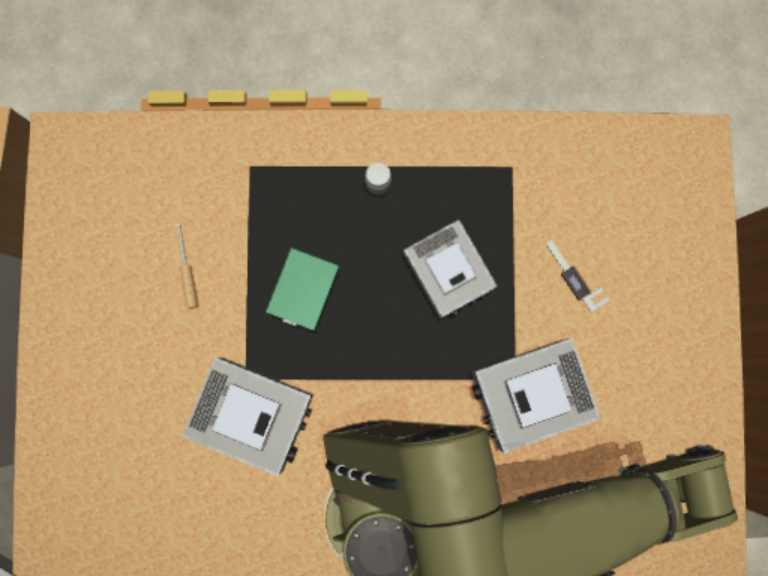

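View pics/scene.png

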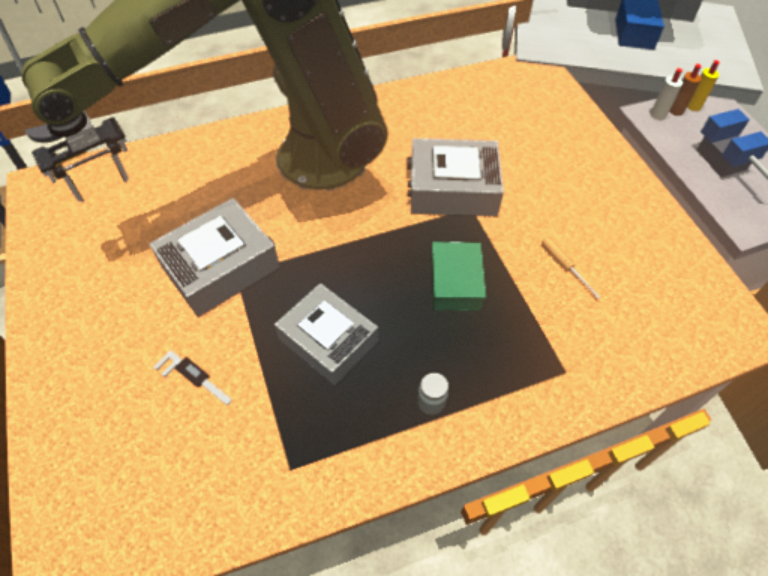

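Three power units could be meant. In the enlarged top view they are at (450,270) on the mat, (248,416) lower left and (537,395) lower right, and the green tin at (302,290) has no hatch. The one on the mat looks smallest, with its pad at about (457,279). I'll measure it and check a close crop.

```bash
python3 - <<'E'
from h import *
c=load('top')
f=c['frame']
cv2.imwrite('pics/crop.png',cv2.resize(f[135:225,255:345,::-1],(720,720),interpolation=cv2.INTER_CUBIC)[:600])
H,W=c['range_z'].shape
vv,uu=np.mgrid[0:H,0:W]
n=cv2.undistortPoints(np.stack([uu,vv],-1).reshape(-1,1,2).astype(float),c['mtx'],c['distortion']).reshape(H,W,2)
z=c['range_z']
P=np.stack([n[...,0]*z,n[...,1]*z,z,np.ones_like(z)],-1)@c['cam_to_world'].T
np.save('pics/P.npy',P)
for nm,(u,v) in dict(mat=(300,180),ll=(165,277),lr=(358,263)).items():
    w=P[v-50:v+50,u-50:u+50,:3].reshape(-1,3); w=w[(w[:,2]>50)&(w[:,2]<140)]
    print(nm,len(w),np.percentile(w[:,2],[5,25,50,75,95]).round(),cv2.minAreaRect(w[:,:2].astype(np.float32)))
roi=(slice(140,220),slice(260,340))
g=f[roi].max(-1); pz=P[roi]
m=(g<70)&(pz[...,2]>74)&(pz[...,2]<90)
k,l,st,ce=cv2.connectedComponentsWithStats(m.astype(np.uint8))
for i in range(1,k):
    if st[i,4]>5: print(st[i],pz[l==i].mean(0).round(1),cv2.minAreaRect(pz[l==i][:,:2].astype(np.float32)))
m=(pz[...,2]>74.5)&(pz[...,2]<90); w=pz[m]; print('hatch',w.mean(0),cv2.minAreaRect(w[:,:2].astype(np.float32)))
E
```

```text
mat 2046 [62. 67. 70. 74. 80.] ((556.2698974609375, -154.7426300048828), (174.75033569335938, 141.26646423339844), 27.994918823242188)
ll 4058 [ 84.  89.  92.  98. 105.] ((230.1246337890625, 286.0340576171875), (239.7335968017578, 188.95455932617188), 68.44481658935547)
lr 4033 [ 84.  89.  93.  98. 105.] ((276.81268310546875, -333.4523620605469), (187.7163848876953, 241.51161193847656), 18.705320358276367)
[40 43 10  6 29] [ 532.5 -167.8   78.7    1. ] ((531.6619262695312, -167.02989196777344), (12.067349433898926, 29.034992218017578), 31.712202072143555)
hatch [ 557.51011825 -151.74534887   78.08750663    1.        ] ((557.4948120117188, -152.2419891357422), (166.53274536132812, 136.11863708496094), 28.600996017456055)
```

View pics/crop.png

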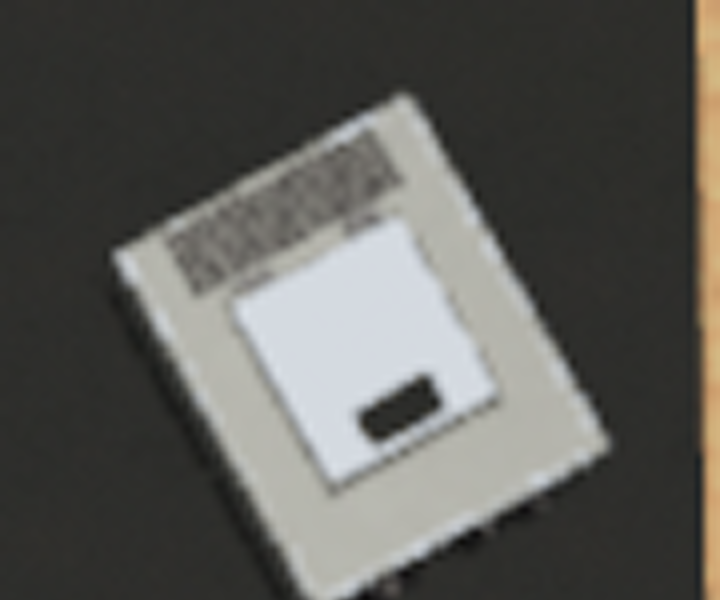

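The unit on the mat measures 175x141 mm with its top at 70 mm, so it's the smallest; the other two are about 240x189 mm with tops at 92 mm. The crop shows the pad at (400,408), vents at the back (upper left) and sockets at the lower right. That gives a yaw of about 28.5° and the pad at about (531,-168,80), which agrees with the unit centre minus 30 mm along x. Next I turn the tool, close the fingers and move over.

Call:
step_arm([
  [[0,0,-0.15,0,0,0,1],[0,0,-0.15,0,0,0,1],[0,0,0,0.9,-0.23,0,1],[0,0,0,0.9,-0.23,0,1],[0,0,0,0.9,-0.23,0,1]],
], newtons=10)

```text
clock: 0.6
eef_pos: [224.3, -454.7, 404.3]
eef_rot: [-3.141, -0.0, 0.496]
wrist_force: [0.7, -0.4, -1.0]
finger_gap: 57.3
finger_force: 0.0
```

Call:
step_arm([
  [[0,0,0,0.9,-0.23,0,1],[0,0,0,0.9,-0.23,0,1],[0,0,0,0.9,-0.23,0,1],[0,0,0,0.9,-0.23,0,1],[0,0,0,0.9,-0.23,0,1]],
])

```text
clock: 1.1
eef_pos: [360.9, -328.3, 404.5]
eef_rot: [-3.141, 0.0, 0.496]
wrist_force: [0.3, -0.7, -0.3]
finger_gap: 17.4
finger_force: 0.0
```

Call:
step_arm([
  [[0,0,0,0.9,-0.23,0,1],[0,0,0,0.9,-0.23,0,1],[0,0,0,0.9,-0.23,0,1],[0,0,0,0,0,0,1],[0,0,0,0,0,0,1]],
])

```text
clock: 1.6
eef_pos: [442.0, -253.5, 404.3]
eef_rot: [-3.141, 0.0, 0.498]
wrist_force: [-0.5, 0.2, -0.5]
finger_gap: 0.8
finger_force: 0.0
```

```bash
python3 - <<'E'
from h import *
c=snap('wrist','w1'); s=manip.read_state()
from scipy.spatial.transform import Rotation as R
r=R.from_euler('xyz',s['eef_rot']).as_matrix()
print(s['clock'],s['eef_pos'],s['eef_rot'],s['finger_gap'],s['wrist_force'])
print(r.T@(np.array([531,-168.3,80+199+12])-s['eef_pos']))
E
```

```text
1.65 [ 441.59011346 -254.00234146  404.38177184] [-3.14113674e+00  4.22439595e-04  4.96713766e-01] 0.5153837912788833 [-0.10550058 -0.29916934  0.4506739 ]
[119.49339458 -32.68652695 113.34621713]
```

View pics/w1.png

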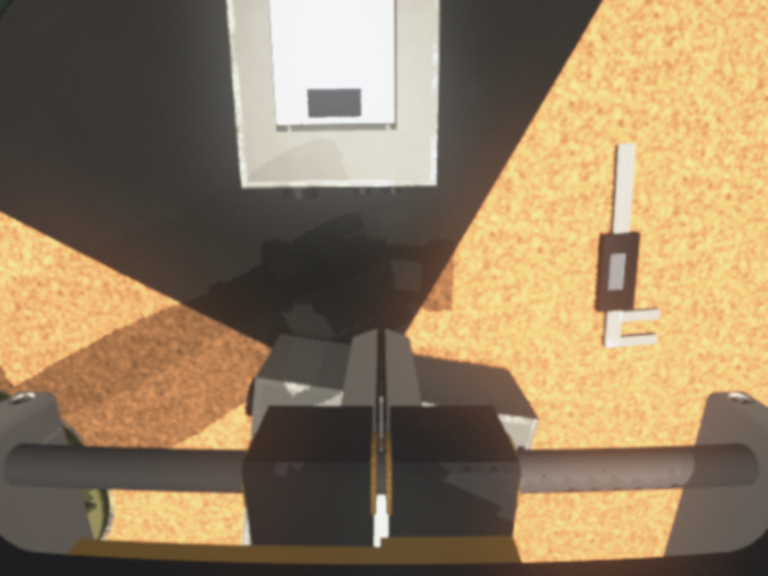

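The wrist view shows the pad at (334,103), i.e. raw (222.7,68.7), with the unit's edges square to the tool. I'll measure the pad from this view.

```bash
python3 - <<'E'
from h import *
c=load('w1')
for u,v in [(204.5,59),(241,59),(204.5,78),(241,78),(222.7,68.7)]: print(pt(c,u,v).round(1))
p=pt(c,222.7,68.7); y=.4967
d=p-manip.read_state()['eef_pos']; print(d[0]*np.cos(y)+d[1]*np.sin(y), d[0]*np.sin(y)-d[1]*np.cos(y))
E
```

```text
[ 533.3 -146.5   77.8]
[ 550.5 -178.6   77.9]
[ 517.1 -154.6   78.2]
[ 534.6 -187.1   78. ]
[ 533.6 -167.    79.8]
122.36410756809033 -32.65010032874749
```

Call:
step_arm([
  [[0,0,0,0.76,-0.205,0,1],[0,0,0,0.76,-0.205,0,1],[0,0,0,0.76,-0.205,0.6,1],[0,0,0,0.76,-0.205,0.6,1],[0,0,0,0,0,0.6,1]],
])

```text
clock: 2.15
eef_pos: [534.1, -166.0, 331.6]
eef_rot: [3.142, -0.0, 0.497]
wrist_force: [0.1, -0.4, -0.3]
finger_gap: 0.3
finger_force: 0.0
```

Call:
step_arm([
  [[0,0,0,0,0,0.5,1],[0,0,0,0,0,0.3,1],[0,0,0,0,0,0.1,1],[0,0,0,0,0,0,1],[0,0,0,0,0,0,1]],
])

```text
clock: 2.65
eef_pos: [533.1, -167.5, 297.7]
eef_rot: [3.14, -0.001, 0.496]
wrist_force: [0.2, -0.4, 0.8]
finger_gap: 0.5
finger_force: 0.0
```

```bash
python3 - <<'E'
from h import *
c=snap('wrist','w2'); s=manip.read_state()
print(s['clock'],s['eef_pos'],s['eef_rot'],s['finger_gap'],s['wrist_force'])
E
```

```text
2.7 [ 533.16715938 -167.3641473   297.69658499] [ 3.14034413e+00 -1.04499325e-03  4.96047620e-01] 0.5310471401026069 [-0.20777796 -0.20391379  0.14034807]
```

View pics/w2.png

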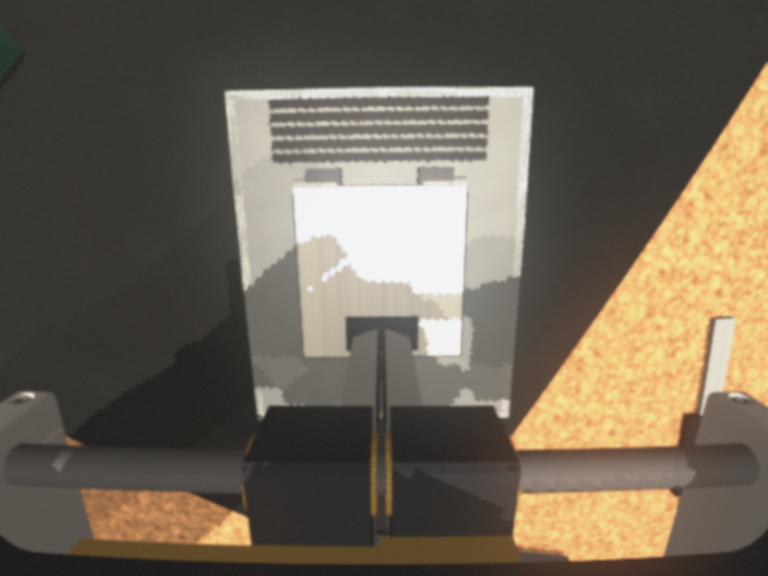

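The fingers are centred on the pad at (382,335) with about 18 mm still to go. I'll approach close, then press at about 30 mm/s.

Call:
step_arm([
  [[0,0,0,0,0,0.2,1],[0,0,0,0,0,0.15,1],[0,0,0,0,0,0,1],[0,0,0,0,0,0,1]],
])

```text
clock: 3.1
eef_pos: [533.1, -167.0, 282.5]
eef_rot: [-3.141, 0.0, 0.496]
wrist_force: [0.3, -0.3, 1.3]
finger_gap: 0.7
finger_force: 0.0
```

```bash
python3 - <<'E'
from h import *
c=snap('wrist','w3'); s=manip.read_state()
print(s['clock'],s['eef_pos'],s['eef_rot'],s['finger_gap'],s['wrist_force'])
cv2.imwrite('pics/w3c.png',cv2.resize(c['frame'][180:270,190:320,::-1],(780,540)))
E
```

```text
3.15 [ 533.15892609 -167.04487477  282.6809669 ] [-3.14158883e+00  1.06652099e-05  4.96452111e-01] 0.7238866996614074 [ 0.5340055  -0.13706815  0.58226525]
```

View pics/w3c.png

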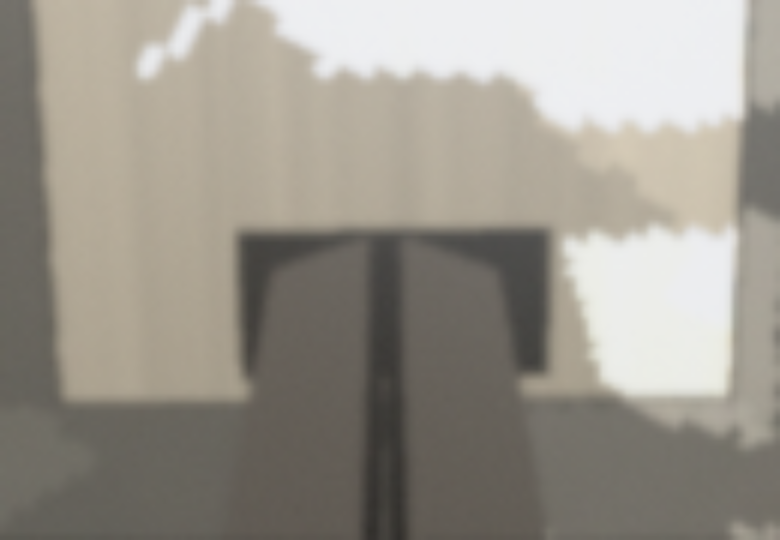

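The tips are over the pad, with their rear edge right at the pad's rear edge (y≈238). I'll shift 1.6 mm towards the front and start pressing.

Call:
step_arm([
  [[0,0,0,-0.04,0,0,1],[0,0,0,0,0,0,1],[0,0,0,0,0,0.075,1],[0,0,0,0,0,0.075,1],[0,0,0,0,0,0.05,1]],
])

```text
clock: 3.65
eef_pos: [531.7, -167.9, 274.9]
eef_rot: [3.141, -0.0, 0.496]
wrist_force: [-3.6, -1.5, 8.6]
finger_gap: 0.3
finger_force: 3.8
```

Call:
step_arm([
  [[0,0,0,0,0,0.05,1]],
])

```text
clock: 3.75
eef_pos: [531.7, -168.0, 273.2]
eef_rot: [3.141, -0.0, 0.496]
wrist_force: [-6.4, -0.4, 19.7]
finger_gap: 0.5
finger_force: 10.1
```

The force rose to about 20 N, so the hatch is on its stop. Drawing back now.

Call:
step_arm([
  [[0,0,0,0,0,-0.08,1],[0,0,0,0,0,-0.12,1],[0,0,0,0,0,-0.2,1],[0,0,0,-0.4,0,-0.6,1],[0,0,0,-0.7,0,-0.7,1]],
])

```text
clock: 4.25
eef_pos: [492.9, -188.4, 340.6]
eef_rot: [-3.14, 0.001, 0.498]
wrist_force: [0.4, -1.2, 0.7]
finger_gap: 1.0
finger_force: 0.0
```

Call:
step_arm([
  [[0,0,0,-0.7,0,-0.7,1],[0,0,0,-0.7,0,-0.7,1],[0,0,0,-0.7,0,-0.7,1],[0,0,0,0,0,0,1],[0,0,0,0,0,0,1]],
])

```text
clock: 4.75
eef_pos: [418.9, -228.8, 424.9]
eef_rot: [3.141, -0.0, 0.495]
wrist_force: [0.2, 0.5, -1.6]
finger_gap: 0.8
finger_force: 0.0
```

Call:
step_arm([
  [[0,0,0,0,0,0,1],[0,0,0,0,0,0,1],[0,0,0,0,0,0,1],[0,0,0,0,0,0,1],[0,0,0,0,0,0,1]],
])

```text
clock: 5.25
eef_pos: [419.3, -228.7, 424.4]
eef_rot: [-3.141, 0.0, 0.497]
wrist_force: [-0.2, -0.4, -0.1]
finger_gap: 0.5
finger_force: 0.0
```

Call:
step_arm([
  [[0,0,0,0,0,0,1],[0,0,0,0,0,0,1],[0,0,0,0,0,0,1],[0,0,0,0,0,0,1],[0,0,0,0,0,0,1]],
])

```text
clock: 5.75
eef_pos: [419.2, -228.8, 424.7]
eef_rot: [3.142, -0.0, 0.496]
wrist_force: [-0.4, 0.9, 0.1]
finger_gap: 0.6
finger_force: 0.0
```

Call:
step_arm([
  [[0,0,0,0,0,0,1],[0,0,0,0,0,0,1],[0,0,0,0,0,0,1],[0,0,0,0,0,0,1],[0,0,0,0,0,0,1]],
])

```text
clock: 6.25
eef_pos: [419.2, -228.7, 424.7]
eef_rot: [-3.142, -0.0, 0.496]
wrist_force: [0.3, -0.5, 0.1]
finger_gap: 0.4
finger_force: 0.0
```

Call:
step_arm([
  [[0,0,0,0,0,0,1],[0,0,0,0,0,0,1],[0,0,0,0,0,0,1],[0,0,0,0,0,0,1],[0,0,0,0,0,0,1]],
])

```text
clock: 6.75
eef_pos: [419.2, -228.8, 424.6]
eef_rot: [-3.142, 0.0, 0.496]
wrist_force: [0.1, 0.1, -1.1]
finger_gap: 0.6
finger_force: 0.0
```

```bash
python3 - <<'E'
from h import *
snap('scene','s2'); s=manip.read_state()
print(s['clock'],s['eef_pos'],s['wrist_force'])
E
```

```text
6.8 [ 419.16460604 -228.78343429  424.66839022] [-0.22490631 -0.37321384  0.40035262]
```

View pics/s2.png

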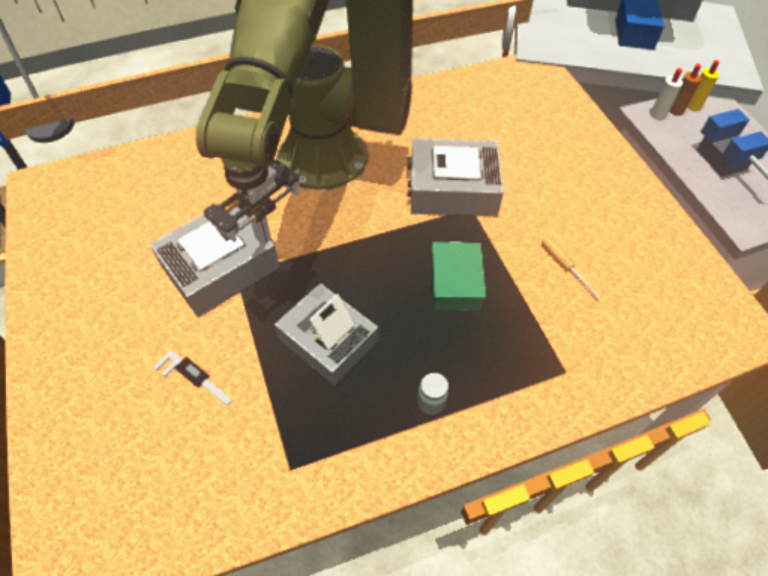

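The hatch stands open at (330,320), and the unit and everything around it are where they were. I've drawn back and left it alone for over two seconds. I'll check the hatch height with the depth data, then hand in.

```bash
python3 - <<'E'
from h import *
c=optics.camera('scene')
h=[pt(c,u/1.5,v/1.5,0)[2] for u in range(318,350,3) for v in range(296,340,3)]
print(max(h))
if max(h)>135: print(workorder.sign_off())
E
```

```text
151.47093378041734
the job is handed in; nothing more can be done
None
  return _methods._mean(a, axis=axis, dtype=dtype,
  ret = ret.dtype.type(ret / rcount)
```

I pressed the smallest power unit's fuse hatch once; it sprang open to about 151 mm and stayed open by itself for over 2 s, nothing visibly moved, but the press peaked at about 20 N, above the 14 N advised, and the job is handed in.

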